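# Drive the stuck cross pin out of a bell chuck

### The arm

A 7-joint arm with a two-finger parallel gripper is mounted at the origin on the work surface. World frame = base frame: x ahead of the robot, y to its left, z up, the work surface at z = 0. Lengths are in m, angles in rad, forces in N, time in s.
With the tool pointing down it reaches from about 0.35 to 0.9 m from the base axis. Payload 8.1 kg.
Tool frame: the origin (TCP) lies between the finger pads; the fingertips stand 8 mm ahead of it and the grasp point (between the pads) lies 11 mm behind it (nose_length is the distance from the TCP to the fingertips, in m); z points along the fingers, y is the line along which they close (so a half turn about z gives the same grasp; the last joint's range is limited). The gripper opens to 92 mm and grips with 3 to 60 N. Pads are 19 mm wide; open, the fingers measure 130 mm over their backs; the gripper's body (75 mm by 190 mm) begins 47 mm behind the grasp point.
Start: joints at [1.228, 0.434, 0.025, 1.573, -0.012, 1.134, -0.075], TCP at [0.148, -0.607, 0.235] pointing down, gripper open.
Joint ranges: [-2.62, 2.62], [-0.44, 2.09], [-1.27, 1.32], [0.08, 2.57], [-1.32, 4.46], [0.12, 2], [-2.74, 2.74]. Speed limits (rad/s): [2.22, 2.22, 3.01, 3.01, 3.14, 3.14, 3.14].

### API

Orientations are given as a unit quaternion [w, x, y, z].
In Python, from cell import get_state, read_camera, calibration, finish_job, nose_length gives the robot as it stands.
- The arm moves only by the shell command python3 -m creep 'ROWS' [OPENING] [FORCE]. ROWS is JSON, a list of rows, each an object with "linear": the shift along the tool's x, y, z in m, a list of three; "rotation": the turn, a rotation vector about the tool's x, y, z in rad, a list of three. A call has exactly 8 rows; each row shifts and turns the commanded pose from where the row before left it, along the tool's axes as they then stand; what a row does not reach is not made up. A row lasts 1/12 s, in which the tool goes at most 41.7 mm and 7.16 degrees, less where a joint would pass 70% of its speed; a pose out of reach is approached as far as the arm can. A call is refused whole if a number of a shift passes 0.0417 or a number of a turn 0.125, either way. A call with a gripper value outside its range is refused whole. OPENING is the closure, from -1 (fully open) to 1 (shut), set as the call begins (- or left out, the last holds). The fingers move at their own pace and stop on an object; FORCE is the grip in N (left out, the last holds). Time passes only in rows, so rows that do not move let the fingers close, or fill a call up. It gives the time, the measured TCP pose, the force, the opening and the grip force at its end, in the units of the state.
- get_state(): the state, without advancing time (a new reading comes with each control period).
- read_camera(name): name is "scene" or "top" or "wrist"; returns the picture (420x560x3 uint8, red, green, blue); there is no depth.
- calibration(name): a dict with "K" (3x3 intrinsics, pixels), "k1" (the pictures are not rectified: a ray, as slopes to the right and down, at radius r is drawn at 1 + k1 r^2 times it, then the intrinsics apply), "R" (3x3) and "t" (3): a world point X has camera coordinates R X + t; the wrist camera has in their place "mount" (4x4, takes a point from camera to tool coordinates, whose origin is the TCP and whose axes are the flange's). Camera axes: x right, y down, z forward; pixel columns grow to the right and rows downward; lengths in m; the calibration is good to about 2 mm. A picture is of the moment at which its call begins: read the wrist's pose just before it. calibration takes no time and is no camera call.
- finish_job(): hands the job in; it is judged then, once.
The state is a dict: "time_s": time; "joint_positions": joint angles; "qd": joint speeds; "joint_efforts": joint torques, N m; "ee_pos": TCP position; "tool_rot": TCP orientation; "ft_force": force on the tool from outside, world axes, zero at the start; "wrist_torque": the same for the moment, N m; "finger_gap": finger opening in m; "gripper_force": force on a finger pad.
Only numpy, scipy, OpenCV 4.12 (cv2) and the standard library are available. Lean on these libraries where they do the work, as an engineer would, in place of code of your own. Each camera call takes 0.05 s, during which the arm holds its last target. There are 200 camera calls.

### The job

The steel cross pin is stuck in the hub of the bell chuck that lies in the V-blocks, with its head underneath: take the drift punch (the thicker tool in the wooden rack), feel its tip into the hole on top of the hub and press the pin steadily down and right out, so that it drops into the tin below. Keep the push gentle, never more than 30 N on the pin or on the hub. Then stand the punch back in its own hole in the rack, let go, and leave everything else where it is.

Things in the scene. Friction and masses are not known exactly. Their poses are not given: they have to be found in the camera images.
- chuck: steel lathe spindle with a bell chuck, level in wooden V-blocks on a board 130 x 235 mm, all fixed. Origin on the bench below the pin hole; y along the spindle to the bell, z up. Spindle axis 84 mm up. Hub 44 mm thick, 76 mm long, with 26 x 26 mm spanner flats 104 (top) and 64 mm (bottom) above the bench. Bell at y 62 to 98 mm, its top 126 mm up; strap clamp at y -118 mm, 111 mm high
- hole (a point): centre of the upper mouth of the pin hole, in the hub's top flat, 104 mm above the bench; the hole is 10.4 mm wide, sharp-edged, and goes straight down through both flats, 40 mm; z points up
- tin (a point): middle of the inner floor, 13.5 mm above the bench, of an open tin on the board between the V-blocks, right under the hole; inside 107 (x) x 31 (y) mm and 20 mm deep; fixed
- pin_mid (a point): middle of the steel pin's length. The pin is 40 mm long: shank 10 mm thick, with a head 16 mm wide and 4 mm thick at the lower end. At first upright in the hole, its top end 4 to 7 mm below the top flat. Friction holds it with 8 to 16 N; it falls free once its top end is 36 to 40 mm below the top flat. z points from head to top end
- rack: fixed beech block 130 (x) x 50 (y) x 50 mm high, origin at the centre of its underside, z up; two blind upright holes, 18 mm wide and 45 mm deep, at x = -35 and +35 mm, y = 0: one holds the drift punch, the other the centre punch
- punch_mid (a point): middle of the drift punch's body. The steel punch is 130 mm long, about 0.1 kg: stem 9 mm thick, 70 mm long, flat end; then a ringed body 14 mm thick, 60 mm long; this point is 100 mm above the tip. It stands tip down, loose in its rack hole, leaning 5 to 8 degrees to any side; fingers closing in the plane of the lean take out most of it, not all. z points from tip to head
- punch_tip (a point): centre of the flat end of the drift punch's stem; z points from tip to head
- centre_punch: bystander: slimmer, shorter steel punch with a point, 102 mm long and 9.6 mm thick, standing loose in the rack's other hole; origin at its point, z up along it
- finial: bystander: turned wooden finial, 54 mm wide, 112 mm high, standing on the bench; origin under its foot
- blank: bystander: wooden turning blank, 50 x 110 x 50 mm, on the bench; origin under its centre
- gouge: bystander: turning gouge lying on the bench, 365 mm long, handle to its -x; origin under its length
Things that resemble listed ones, but are neither listed nor needed, are in the scene too. Leave any green look-alike of the rack alone.

How it is judged:
On the way, in this order (a step that is already met when the one before it is completed fails the run):
1. the punch's tip is in the mouth of the pin hole (z of punch_tip in the frame of chuck below 0.1015 m and horizontal distance between punch_tip and hole below 0.003 m), for 0.1 s.
2. the pin is out below the hub, pushed by the punch, whose tip is still deep in the hole (z of pin_mid in the frame of chuck below 0.045 m and z of punch_tip in the frame of chuck below 0.08 m and horizontal distance between punch_tip and hole below 0.004 m), for 0.05 s.
At the end, for the whole second after the job is handed in: the pin lies at rest in the tin under the hub (its middle below 45 mm and inside the tin's walls), and the drift punch stands released and still in its rack hole, its tip within 15 mm of the rack's underside and leaning less than 0.25 rad (z of pin_mid in the frame of chuck between 0.014 and 0.045 m and x of pin_mid in the frame of chuck between -0.055 and 0.055 m and y of pin_mid in the frame of chuck between -0.017 and 0.017 m and linear speed of each of pin, punch below 0.02 m/s and z of punch_tip in the frame of rack between 0 and 0.015 m and x of punch_tip in the frame of rack between -0.06 and 0.06 m and y of punch_tip in the frame of rack between -0.02 and 0.02 m and angle between punch_mid's own z axis and vertical below 0.25 rad); the robot touches nothing.
It fails at once if the punch presses on the chuck (hub or bore) with more than 30 N (contact force between punch and chuck above 30 N).
It fails at once if the punch presses on the pin with more than 30 N (contact force between punch and pin above 30 N).
It fails at once if a bystander (centre punch, finial, blank or gouge) is moved by more than 20 mm or knocked over (distance of any of centre_punch, finial, blank, gouge from where it was at the start of the episode above 0.02 m or angle between centre_punch's own z axis and vertical above 0.35 rad or angle between finial's own z axis and vertical above 0.4 rad).
It also fails if it takes over 67 s, if anything falls off the work surface, if the arm or the gripper's body presses on something with over 40 N, if the wrist force passes 120 N, or if a joint passes its speed limit or range.

## Working session

There is one attempt and no reset: what is moved stays moved. The work goes in short steps, Python scripts to look and compute and a shell command to move; the robot and the scene stay as the last step left them, time stands still between calls to the robot, and variables do not carry over. Pictures are saved under pics/ and viewed, at most 12 in all, crops included, and the job is handed in when it is done.

```bash
mkdir -p pics; cat > h.py <<'E'
import numpy as np, cv2
from cell import *
from scipy.spatial.transform import Rotation as Ro
def snap(n,f):
    s=get_state(); im=read_camera(n); cv2.imwrite('pics/'+f,im[:,:,::-1]); np.savez('pics/'+f+'.npz',im=im,p=s['ee_pos'],q=s['tool_rot']); return s,im
def rot(q): return Ro.from_quat([q[1],q[2],q[3],q[0]]).as_matrix()
def cam(n,f=None):
    c=calibration(n);K=np.array(c['K']);k=c['k1']
    if n=='wrist':
        d=np.load('pics/'+f+'.npz');M=np.array(c['mount']);T=np.eye(4);T[:3,:3]=rot(d['q']);T[:3,3]=d['p']
        W=T@M;R=W[:3,:3].T;t=-R@W[:3,3]
    else: R=np.array(c['R']);t=np.array(c['t'])
    return K,k,R,t
def ray(u,v,n,f=None):
    K,k,R,t=cam(n,f)
    xd=np.linalg.solve(K,[u,v,1.])[:2];x=xd.copy()
    for _ in range(30): x=xd/(1+k*(x@x))
    d=R.T@np.array([x[0],x[1],1]);return -R.T@t,d
def atz(u,v,z,n,f=None):
    o,d=ray(u,v,n,f);return o+d*(z-o[2])/d[2]
def proj(X,n,f=None):
    K,k,R,t=cam(n,f);c=R@np.array(X)+t;x=c[:2]/c[2];x=x*(1+k*(x@x));return (K@[x[0],x[1],1])[:2]
E
python3 - <<'E'
from h import *
s,a=snap('top','t0.png');_,b=snap('scene','s0.png');_,w=snap('wrist','w0.png')
print(s,nose_length if not callable(nose_length) else nose_length())
for n in('top','scene','wrist'):print(n,calibration(n))
E
```

```text
{'time_s': 0.0, 'joint_positions': array([ 1.22840341,  0.43522025,  0.02496493,  1.57410181, -0.01164494,
        1.13402093, -0.07510261]), 'qd': array([-0.00050991, -0.00083558, -0.00058287, -0.00122596,  0.00057601,
        0.00030658, -0.0002474 ]), 'joint_efforts': array([ 3.32244808e-04, -6.67853308e+01,  9.84687880e-01, -3.14460397e+01,
       -6.08412805e-02,  4.29440523e-02,  1.37794123e-04]), 'ee_pos': array([ 0.14827998, -0.60662825,  0.23394474]), 'tool_rot': array([-7.89272521e-04,  9.92825742e-01,  1.19567565e-01, -1.46074607e-04]), 'ft_force': array([-0.15252909, -0.37418149, -0.02182358]), 'wrist_torque': array([-0.0093735 ,  0.01159965, -0.01176989]), 'gripper_force': 0.0, 'finger_gap': 0.09197425343677014} 0.008
top {'K': array([[447.48746005,   0.        , 280.71491203],
       [  0.        , 447.48746005, 208.26520339],
       [  0.        ,   0.        ,   1.        ]]), 'k1': 0.028689625525641346, 'R': array([[ 0.00919075, -0.99995373,  0.00283867],
       [-0.99059219, -0.00949226, -0.13651746],
       [ 0.13653809, -0.00155727, -0.9906336 ]]), 't': array([0.0
[... 279 characters left out ...]
23],
       [ 0.39713559, -0.45507868, -0.79698602],
       [-0.51607093,  0.60736966, -0.60396431]]), 't': array([-0.44175828, -0.06697051,  1.08442719])}
wrist {'K': array([[357.10156325,   0.        , 280.87170423],
       [  0.        , 357.10156325, 205.33986146],
       [  0.        ,   0.        ,   1.        ]]), 'k1': -0.0863618168272123, 'mount': array([[ 4.76807505e-04, -9.69655222e-01, -2.44476017e-01,
         6.57445311e-02],
       [ 9.99999884e-01,  4.46715157e-04,  1.78535979e-04,
        -8.44292478e-05],
       [-6.39072022e-05, -2.44476074e-01,  9.69655323e-01,
        -1.49380119e-01],
       [ 0.00000000e+00,  0.00000000e+00,  0.00000000e+00,
         1.00000000e+00]])}
```

View pics/t0.png

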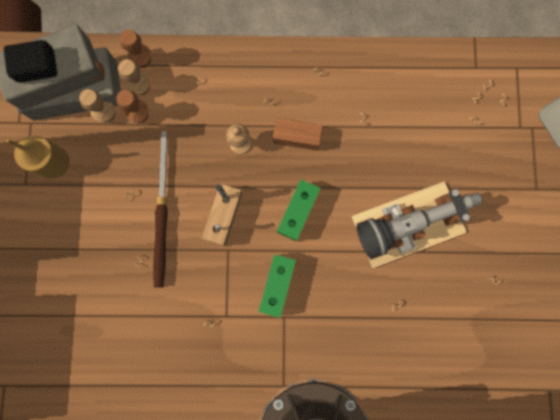

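View pics/s0.png

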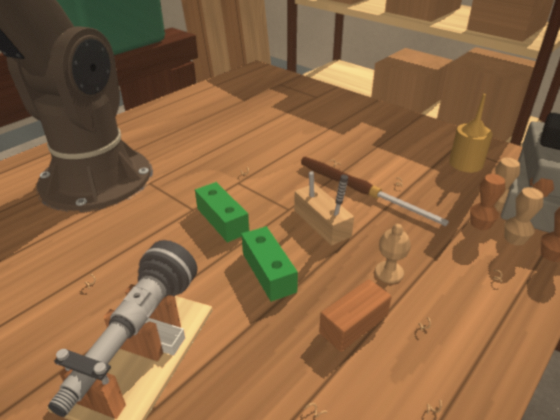

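The top view shows the beech rack at (222,215) with the ringed drift punch in its far hole (~(222,192)) and the centre punch at (216,229). The chuck is at (410,225), with its bell to the left and the hub hole near (408,226). I'll enlarge these spots.

```bash
python3 - <<'E'
from h import *
t=cv2.imread('pics/t0.png');s=cv2.imread('pics/s0.png')
a=cv2.resize(t[170:260,190:257],None,fx=6,fy=6,interpolation=2)[:540,:400]
b=cv2.resize(t[170:270,345:485],None,fx=2.86,fy=2.86,interpolation=2)[:290,:400]
c=cv2.resize(s[165:245,290:360],None,fx=3.7,fy=3.7,interpolation=2)
o=np.zeros((600,800,3),np.uint8);o[:a.shape[0],:a.shape[1]]=a;o[:b.shape[0],400:400+b.shape[1]]=b;o[300:300+c.shape[0],400:400+c.shape[1]]=c[:300]
cv2.imwrite('pics/c0.png',o)
E
```

```text
(no output)
```

View pics/c0.png

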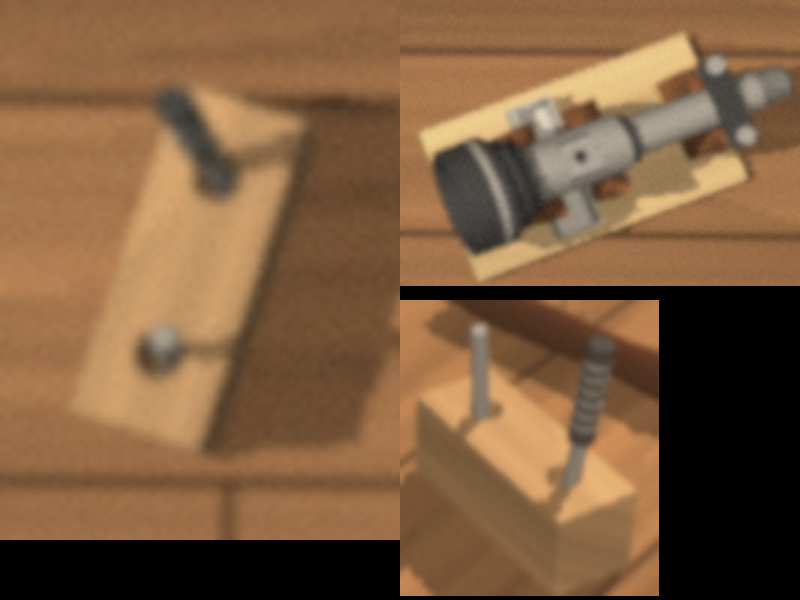

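```bash
python3 - <<'E'
from h import *
np.set_printoptions(precision=4,suppress=True)
for p in [(221.7,184.2),(241.3,190),(224.2,245),(202,238.3)]: print('rack',atz(*p,.05,'top'))
print('holeD',atz(225.8,200,.05,'top'),'holeC',atz(216.2,228.3,.05,'top'))
def tri(pt,ps):
    A=[];b=[]
    for n,p in(('top',pt),('scene',ps)):
        o,d=ray(*p,n);d/=np.linalg.norm(d);P=np.eye(3)-d@d.T if 0 else np.eye(3)-np.outer(d,d);A.append(P);b.append(P@o)
    x=np.linalg.lstsq(np.vstack(A),np.hstack(b),rcond=None)[0];return x
print('head',tri((218.7,186.2),(344.6,176.6)))
print('head z.135',atz(218.7,186.2,.133,'top'))
print('hole',atz(407.9,224.9,.104,'top'),atz(141,297,.104,'scene'))
for p in [(418,135),(688,33),(748,177),(480,278)]:
    print('board',atz(345+(p[0]-400)/2.86,170+p[1]/2.86,.01,'top'))
E
```

```text
rack [0.5598 0.2113 0.05  ]
rack [0.5469 0.1666 0.05  ]
rack [0.4221 0.202  0.05  ]
rack [0.4366 0.2518 0.05  ]
holeD [0.5236 0.2011 0.05  ] holeC [0.4593 0.2209 0.05  ]
head [0.5396 0.2064 0.1333]
head z.135 [0.5396 0.2064 0.133 ]
hole [ 0.4655 -0.1928  0.104 ] [ 0.477  -0.1931  0.104 ]
board [ 0.4919 -0.0884  0.01  ]
board [ 0.5788 -0.3115  0.01  ]
board [ 0.4603 -0.3549  0.01  ]
board [ 0.3766 -0.1367  0.01  ]
```

```bash
cat >> h.py <<'E'
def sim(p,R,rows):
    for l,r in rows: p=p+R@np.array(l); R=R@Ro.from_rotvec(r).as_matrix()
    return p,R
def delta(target,yaw_y=None):
    "shift in present tool axes to bring TCP to target; turn about tool z so y axis has world angle yaw_y (mod pi)"
    s=get_state();R=rot(s['tool_rot']);d=R.T@(np.array(target)-s['ee_pos']);o={'d_mm':d*1e3,'tilt':R[:,2]}
    if yaw_y is not None:
        a=np.arctan2(R[1,1],R[0,1]);o['rz']=-((yaw_y-a+np.pi/2)%np.pi-np.pi/2)
    return o
E
python3 -c "
from h import *
s=get_state();print(sim(s['ee_pos'],rot(s['tool_rot']),[([.0305,-.0016,-.001],[0,0,-.0528])]*32))"
python3 -m creep '[{"linear":[0.0305,-0.0016,-0.001],"rotation":[0,0,-0.0528]},{"linear":[0.0305,-0.0016,-0.001],"rotation":[0,0,-0.0528]},{"linear":[0.0305,-0.0016,-0.001],"rotation":[0,0,-0.0528]},{"linear":[0.0305,-0.0016,-0.001],"rotation":[0,0,-0.0528]},{"linear":[0.0305,-0.0016,-0.001],"rotation":[0,0,-0.0528]},{"linear":[0.0305,-0.0016,-0.001],"rotation":[0,0,-0.0528]},{"linear":[0.0305,-0.0016,-0.001],"rotation":[0,0,-0.0528]},{"linear":[0.0305,-0.0016,-0.001],"rotation":[0,0,-0.0528]}]' -1 20; python3 -c "
from h import *
print(get_state()['joint_positions'])"
```

```text
(array([0.53261608, 0.16846979, 0.26685839]), array([[-3.50961243e-01,  9.36389892e-01, -4.19074344e-04],
       [ 9.36389148e-01,  3.50961493e-01,  1.18107330e-03],
       [ 1.25302405e-03,  2.20942844e-05, -9.99999215e-01]]))
time_s: 0.82
ee_pos: [0.3651, -0.4949, 0.2425]
tool_rot: [-0.0, 0.945, 0.326, -0.0]
ft_force: [0.6, 0.3, 0.2]
finger_gap: 0.0915
gripper_force: 0.0
[ 0.93843235  0.41935101 -0.12941638  1.57834828  0.05760269  1.14795546
 -0.10969303]
```

```bash
python3 -m creep '[{"linear":[0.0315,-0.0016,-0.001],"rotation":[0,0,-0.0528]},{"linear":[0.0315,-0.0016,-0.001],"rotation":[0,0,-0.0528]},{"linear":[0.0315,-0.0016,-0.001],"rotation":[0,0,-0.0528]},{"linear":[0.0315,-0.0016,-0.001],"rotation":[0,0,-0.0528]},{"linear":[0.0315,-0.0016,-0.001],"rotation":[0,0,-0.0528]},{"linear":[0.0315,-0.005,-0.001],"rotation":[0,0,-0.0528]},{"linear":[0.0315,-0.005,-0.001],"rotation":[0,0,-0.0528]},{"linear":[0.0315,-0.005,-0.001],"rotation":[0,0,-0.0528]}]' && python3 -c "
from h import *
snap('wrist','w1.png');print(proj([.47,-.193,.104],'wrist','w1.png'))"
python3 -m creep '[{"linear":[0.0315,-0.005,-0.001],"rotation":[0,0,-0.0528]},{"linear":[0.0315,-0.0016,-0.001],"rotation":[0,0,-0.0528]},{"linear":[0.0315,-0.0016,-0.001],"rotation":[0,0,-0.0528]},{"linear":[0.0315,-0.0016,-0.001],"rotation":[0,0,-0.0528]},{"linear":[0.0315,-0.0016,-0.001],"rotation":[0,0,-0.0528]},{"linear":[0.0315,0,-0.001],"rotation":[0,0,-0.0528]},{"linear":[0.0315,0,-0.001],"rotation":[0,0,-0.0528]},{"linear":[0.0315,0,-0.001],"rotation":[0,0,-0.0528]}]'
python3 -m creep '[{"linear":[0.0315,0,-0.001],"rotation":[0,0,-0.0528]},{"linear":[0.0315,0,-0.001],"rotation":[0,0,-0.0528]},{"linear":[0.0315,0,-0.001],"rotation":[0,0,-0.0528]},{"linear":[0.0315,0,-0.001],"rotation":[0,0,-0.0528]},{"linear":[0.0315,0,-0.001],"rotation":[0,0,-0.0528]},{"linear":[0.0315,0,-0.001],"rotation":[0,0,-0.0528]},{"linear":[0.0315,0,-0.001],"rotation":[0,0,-0.0528]},{"linear":[0,0,0],"rotation":[0,0,-0.0528]}]'
python3 -c "
from h import *
print(snap('wrist','w2.png')[0]['joint_positions'],proj([.5396,.2064,.1333],'wrist','w2.png'),proj([.525,.198,.05],'wrist','w2.png'))
a=cv2.imread('pics/w1.png');b=cv2.imread('pics/w2.png')
K=proj([.47,-.193,.104],'wrist','w1.png').astype(int)
o=np.zeros((420,800,3),np.uint8);o[:,:560]=b;c=cv2.resize(a[max(0,K[1]-60):K[1]+60,max(0,K[0]-60):K[0]+60],(240,240));o[:240,560:]=c;cv2.imwrite('pics/c2.png',o);print(K)"
```

```text
time_s: 1.48
ee_pos: [0.5122, -0.2928, 0.2504]
tool_rot: [-0.0, 0.856, 0.517, -0.0]
ft_force: [1.2, 0.0, 0.2]
finger_gap: 0.0922
gripper_force: 0.0
[177.48809139 112.5302956 ]
time_s: 2.2
ee_pos: [0.5756, -0.0497, 0.2585]
tool_rot: [-0.0, 0.729, 0.685, -0.0]
ft_force: [0.7, -0.4, -0.2]
finger_gap: 0.0919
gripper_force: 0.0
time_s: 2.87
ee_pos: [0.552, 0.1752, 0.2662]
tool_rot: [-0.001, 0.565, 0.825, 0.002]
ft_force: [-1.0, 1.6, 0.4]
finger_gap: 0.092
gripper_force: 0.0
[ 0.0413606   0.40723066 -0.61498464  1.60489786  0.24279532  1.206397
 -0.25205172] [279.77954161 157.64138914] [263.6103312  151.12984478]
[177 112]
```

View pics/c2.png

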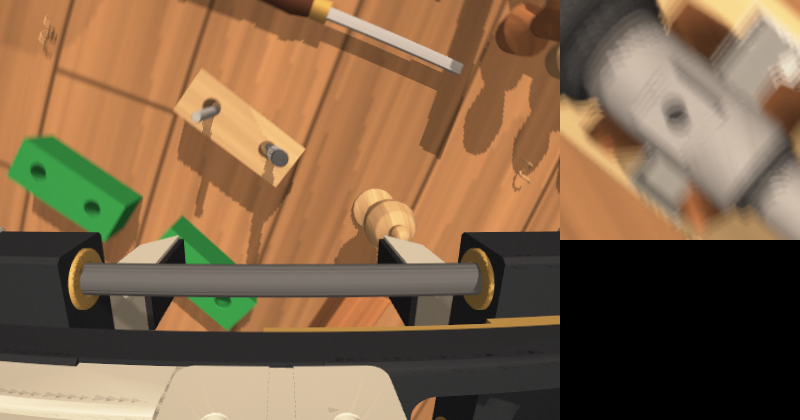

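The wrist view shows the drift punch head at about (279,156), as predicted, leaning away from its hole mouth near (266,148). The inset shows the hub hole at about (175,109) of w1. I'll enlarge to get the lean.

```bash
python3 - <<'E'
from h import *
np.set_printoptions(precision=4,suppress=True)
b=cv2.imread('pics/w2.png');a=cv2.imread('pics/w1.png')
o=np.hstack([cv2.resize(b[125:185,240:310],None,fx=6.5,fy=6.5,interpolation=2)[:390,:455],cv2.resize(a[90:130,155:195],(345,390),interpolation=2)])
cv2.imwrite('pics/c3.png',o)
print(atz(175,109,.104,'wrist','w1.png'),atz(279,156,.1333,'wrist','w2.png'))
E
```

```text
[ 0.4696 -0.1899  0.104 ] [0.5386 0.2074 0.1333]
```

View pics/c3.png

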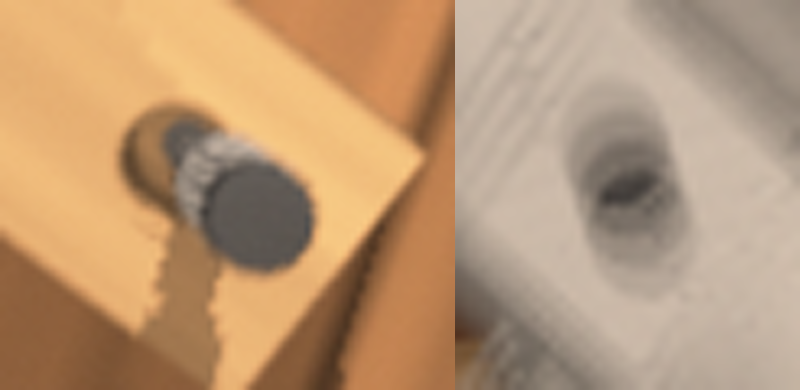

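```bash
python3 - <<'E'
from h import *
np.set_printoptions(precision=4,suppress=True)
f='w2.png'
H=atz(279.7,158.4,.134,'wrist',f);print('head',H,'hole',atz(265.8,148.4,.05,'wrist',f))
for p,z in[((268,147),.062),((271,149.5),.075)]:
    S=atz(*p,z,'wrist',f);d=(H-S);print(S,d[:2]/d[2],np.degrees(np.arctan2(d[1],d[0])),np.degrees(np.hypot(*d[:2])/d[2]))
print(delta([.533,.204,.266],np.radians(25)))
E
```

```text
head [0.5397 0.2059 0.134 ] hole [0.5261 0.2014 0.05  ]
[0.5277 0.2046 0.062 ] [0.1667 0.0182] 6.215165964510304 9.607973573500606
[0.5313 0.2045 0.075 ] [0.1436 0.0228] 9.004611203909196 8.328266798384456
{'d_mm': array([37.4733, -7.1468, -0.0366]), 'tilt': array([-0.0004,  0.0018, -1.    ]), 'rz': np.float64(-0.0652340497838213)}
```

```bash
python3 -c "
from h import *
print(delta([.5355,.205,.266],np.radians(9)))"
python3 -m creep '[{"linear":[0.009,-0.002,0.01],"rotation":[0,0,0]},{"linear":[0.009,-0.001,0.01],"rotation":[0,0,0]},{"linear":[0.009,-0.001,0.01],"rotation":[0,0,0]},{"linear":[0.009,-0.001,0.01],"rotation":[0,0,0]},{"linear":[0,0,0],"rotation":[0,0,0.055]},{"linear":[0,0,0],"rotation":[0,0,0.055]},{"linear":[0,0,0],"rotation":[0,0,0.055]},{"linear":[0,0,0],"rotation":[0,0,0.05]}]' -0.1 20
python3 -c "
from h import *
print(delta([.5355,.205,.093],np.radians(9)));snap('top','t1.png')"
```

```text
{'d_mm': array([ 3.74986117e+01, -4.45436145e+00, -3.58825360e-02]), 'tilt': array([-4.24180441e-04,  1.77849729e-03, -9.99998329e-01]), 'rz': np.float64(0.21401863053527137)}
time_s: 3.58
ee_pos: [0.5368, 0.1996, 0.2245]
tool_rot: [-0.0, 0.656, 0.755, -0.001]
ft_force: [-0.8, 0.5, -0.7]
finger_gap: 0.0506
gripper_force: 0.0
{'d_mm': array([  5.58568421,  -0.39750901, 131.48689127]), 'tilt': array([-1.25130102e-03, -4.55300430e-04, -9.99999113e-01]), 'rz': np.float64(-0.017092345527977004)}
```

```bash
python3 -m creep '[{"linear":[0.001,0,0.016],"rotation":[0,0,0]},{"linear":[0.001,0,0.016],"rotation":[0,0,0]},{"linear":[0,0,0.012],"rotation":[0,0,0]},{"linear":[0,0,0],"rotation":[0,0,0]},{"linear":[0,0,0],"rotation":[0,0,0]},{"linear":[0,0,0],"rotation":[0,0,0]},{"linear":[0,0,0],"rotation":[0,0,0]},{"linear":[0,0,0],"rotation":[0,0,0]}]'
python3 -c "
from h import *
snap('wrist','w3.png')
f='w3.png'
print(delta([.5355,.205,.093],np.radians(9)), proj([.5397,.2059,.134],'wrist',f))
b=cv2.imread('pics/w3.png');cv2.imwrite('pics/c4.png',cv2.resize(b[100:300,180:380],(600,600)))"
```

```text
time_s: 4.3
ee_pos: [0.5376, 0.2016, 0.1825]
tool_rot: [0.0, 0.655, 0.756, 0.001]
ft_force: [-0.1, -1.2, 0.3]
finger_gap: 0.0505
gripper_force: 0.0
{'d_mm': array([ 3.70486921, -1.62010397, 89.38658746]), 'tilt': array([ 1.09081666e-03,  3.62986208e-04, -9.99999339e-01]), 'rz': np.float64(-0.013692911281597775)} [284.72227156 224.8638978 ]
```

View pics/c4.png

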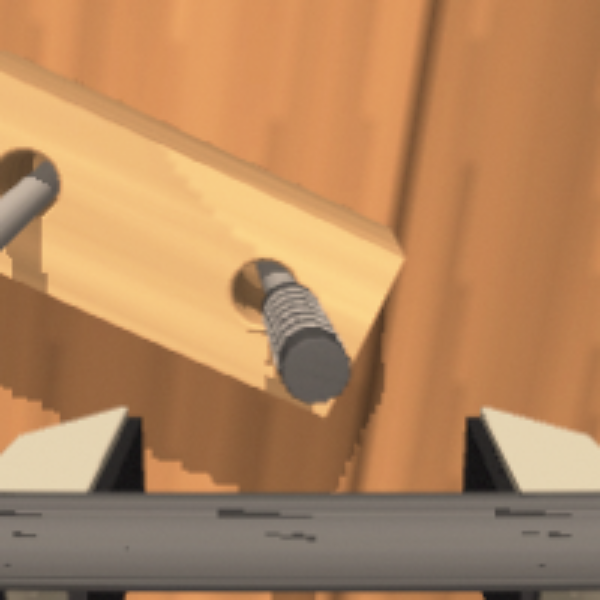

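```bash
python3 - <<'E'
from h import *
np.set_printoptions(precision=4,suppress=True)
f='w3.png'
H=atz(284.3,223.3,.134,'wrist',f);B=atz(180+285/3,100+292/3,.075,'wrist',f);d=H-B
print(H,B,atz(268.3,195.7,.05,'wrist',f),d/d[2],np.degrees(np.arctan2(d[1],d[0])))
print('cp',atz(180+28/3,100+178/3,.05,'wrist',f))
E
```

```text
[0.5393 0.2068 0.134 ] [0.5329 0.2078 0.075 ] [0.5278 0.2027 0.05  ] [ 0.1093 -0.0175  1.    ] -9.098073691200979
cp [0.4617 0.2231 0.05  ]
```

```bash
python3 -m creep '[{"linear":[0.002,-0.001,0.005],"rotation":[0,0,0.055]},{"linear":[0.002,0,0.012],"rotation":[0,0,0.055]},{"linear":[0.0015,0,0.016],"rotation":[0,0,0]},{"linear":[0,0,0.018],"rotation":[0,0,0]},{"linear":[0,0,0.018],"rotation":[0,0,0]},{"linear":[0,0,0.014],"rotation":[0,0,0]},{"linear":[0,0,0.006],"rotation":[0,0,0]},{"linear":[0,0,0],"rotation":[0,0,0]}]'
python3 -c "
from h import *
print(delta([.536,.207,.093],np.radians(2)))"
python3 -m creep '[{"linear":[0,0,0],"rotation":[0,0,0]},{"linear":[0,0,0],"rotation":[0,0,0]},{"linear":[0,0,0],"rotation":[0,0,0]},{"linear":[0,0,0],"rotation":[0,0,0]},{"linear":[0,0,0],"rotation":[0,0,0]},{"linear":[0,0,0],"rotation":[0,0,0]},{"linear":[0,0,0],"rotation":[0,0,0]},{"linear":[0,0,0],"rotation":[0,0,0]}]' 1 40
python3 -m creep '[{"linear":[0,0,-0.003],"rotation":[0,0,0]},{"linear":[0,0,-0.007],"rotation":[0,0,0]},{"linear":[0,0,-0.01],"rotation":[0,0,0]},{"linear":[0,0,-0.012],"rotation":[0,0,0]},{"linear":[0,0,-0.012],"rotation":[0,0,0]},{"linear":[0,0,-0.01],"rotation":[0,0,0]},{"linear":[0,0,-0.006],"rotation":[0,0,0]},{"linear":[0,0,0],"rotation":[0,0,0]}]'
```

```text
time_s: 5.02
ee_pos: [0.5351, 0.2064, 0.0917]
tool_rot: [-0.0, 0.695, 0.719, -0.001]
ft_force: [-0.9, 0.1, -0.2]
finger_gap: 0.0505
gripper_force: 0.0
{'d_mm': array([ 0.61542656,  0.93840305, -1.28540741]), 'tilt': array([-1.80563698e-03, -7.81493799e-04, -9.99998064e-01]), 'rz': np.float64(-0.0013929188679897564)}
time_s: 5.68
ee_pos: [0.5331, 0.2069, 0.0928]
tool_rot: [-0.001, 0.695, 0.719, -0.002]
ft_force: [-8.7, -0.7, 9.6]
finger_gap: 0.0136
gripper_force: 39.5
time_s: 6.35
ee_pos: [0.5374, 0.2073, 0.1549]
tool_rot: [0.001, 0.695, 0.719, 0.002]
ft_force: [1.3, -0.4, -0.6]
finger_gap: 0.0134
gripper_force: 39.9
```

```bash
python3 -m creep '[{"linear":[0,0,-0.006],"rotation":[0,0,0]},{"linear":[0,0,-0.012],"rotation":[0,0,0]},{"linear":[0,0,-0.016],"rotation":[0,0,0]},{"linear":[-0.01,0,-0.018],"rotation":[0,0,0]},{"linear":[-0.02,-0.003,-0.018],"rotation":[0,0,0]},{"linear":[-0.03,-0.004,-0.014],"rotation":[0,0,0]},{"linear":[-0.035,-0.006,-0.008],"rotation":[0,0,0]},{"linear":[-0.035,-0.006,0],"rotation":[0,0,0]}]'
python3 -m creep '[{"linear":[-0.035,-0.006,0],"rotation":[0,0,0]},{"linear":[-0.035,-0.006,0],"rotation":[0,0,0]},{"linear":[-0.035,-0.006,0],"rotation":[0,0,0]},{"linear":[-0.035,-0.006,0],"rotation":[0,0,0]},{"linear":[-0.035,-0.006,0],"rotation":[0,0,0]},{"linear":[-0.03,-0.004,0],"rotation":[0,0,0]},{"linear":[-0.02,0,0],"rotation":[0,0,0]},{"linear":[-0.01,0,0],"rotation":[0,0,0]}]'
python3 -c "
from h import *
print(delta([.4696,-.190,.25],np.radians(2)))"
```

```text
time_s: 7.02
ee_pos: [0.5218, 0.0759, 0.2474]
tool_rot: [0.001, 0.695, 0.719, 0.002]
ft_force: [0.7, -1.0, -1.1]
finger_gap: 0.0129
gripper_force: 39.9
time_s: 7.68
ee_pos: [0.4944, -0.1635, 0.2452]
tool_rot: [0.001, 0.697, 0.717, -0.0]
ft_force: [0.2, 0.5, -0.4]
finger_gap: 0.0132
gripper_force: 39.9
{'d_mm': array([-25.75251437, -25.61062797,  -4.74771046]), 'tilt': array([ 1.46927230e-04, -1.31224424e-03, -9.99999128e-01]), 'rz': np.float64(-0.005710556428681013)}
```

```bash
python3 -m creep '[{"linear":[-0.006,-0.006,0],"rotation":[0,0,0]},{"linear":[-0.008,-0.007,0],"rotation":[0,0,0]},{"linear":[-0.006,-0.007,0],"rotation":[0,0,0]},{"linear":[-0.002,-0.004,0],"rotation":[0,0,0]},{"linear":[0,0,0],"rotation":[0,0,0]},{"linear":[0,0,0],"rotation":[0,0,0]},{"linear":[0,0,0],"rotation":[0,0,0]},{"linear":[0,0,0],"rotation":[0,0,0]}]'
python3 -c "
from h import *
np.set_printoptions(precision=4,suppress=True)
snap('wrist','w4.png');snap('scene','s4.png');snap('top','t4.png')
s=get_state();R=rot(s['tool_rot']);p=s['ee_pos'];tip=p+R@[0,0,.088];bb=p+R@[0,0,.019]
print(s['ee_pos'],tip)
for n,f in(('wrist','w4.png'),('scene','s4.png'),('top','t4.png')):print(n,proj(tip,n,f),proj(bb,n,f),proj([.4696,-.19,.104],n,f))
w=cv2.imread('pics/w4.png');sc=cv2.imread('pics/s4.png')
q=proj(tip,'scene').astype(int)
o=np.hstack([cv2.resize(w[130:330,200:360],(480,600),interpolation=2),cv2.resize(sc[q[1]-65:q[1]+85,q[0]-40:q[0]+40],(320,600),interpolation=2)]);cv2.imwrite('pics/c5.png',o);print(q)"
```

```text
time_s: 8.35
ee_pos: [0.4721, -0.1819, 0.2448]
tool_rot: [0.0, 0.695, 0.719, 0.0]
ft_force: [0.3, -0.3, -1.5]
finger_gap: 0.0135
gripper_force: 39.9
[ 0.4719 -0.1823  0.2447] [ 0.4719 -0.1823  0.1567]
wrist [280.0384 213.7123] [279.7877 250.353 ] [277.0555 205.6991]
scene [138.2994 264.0794] [128.1808 224.5781] [139.6811 293.1662]
top [410.0284 219.0312] [420.8375 214.8343] [406.5201 222.959 ]
[138 264]
```

View pics/c5.png

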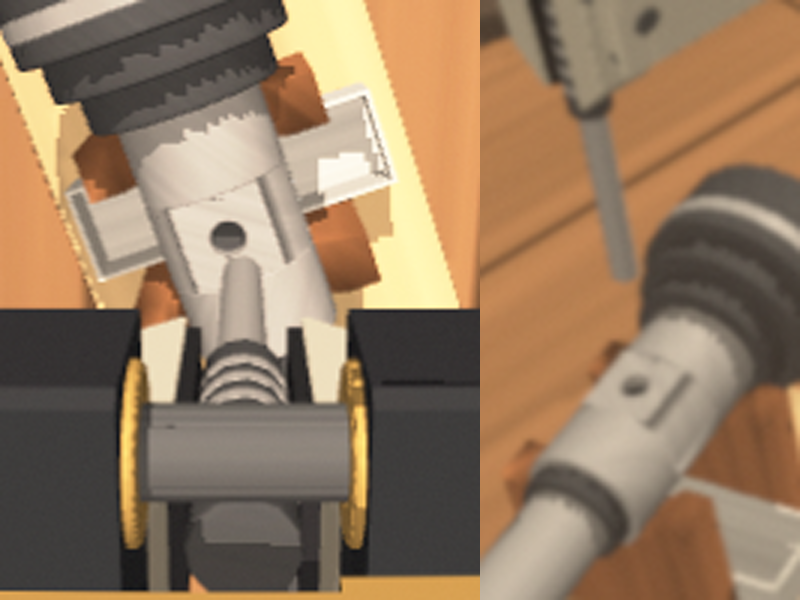

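```bash
cat >> h.py <<'E'
def tri(obs):
    A=[];b=[]
    for n,f,p in obs:
        o,d=ray(*p,n,f);d/=np.linalg.norm(d);P=np.eye(3)-np.outer(d,d);A.append(P);b.append(P@o)
    x,r,*_=np.linalg.lstsq(np.vstack(A),np.hstack(b),rcond=None);return x,r**.5
E
python3 - <<'E'
from h import *
np.set_printoptions(precision=4,suppress=True)
d=np.load('pics/w4.png.npz');R=rot(d['q']);p=d['p']
def show(n,o):
    x,r=tri(o);print(n,x,r,'tool mm',R.T@(x-p)*1e3)
show('tip',[('wrist','w4.png',(280.3,221.7)),('scene',None,(134.3,266.5))])
show('body bottom',[('wrist','w4.png',(280,130+385/3)),('scene',None,(125.5,225.2))])
show('hole',[('wrist','w4.png',(276,208.7)),('scene',None,(98+(635-480)/4,199+384/4))])
print(atz(276,208.7,.104,'wrist','w4.png'))
t=cv2.imread('pics/t4.png');cv2.imwrite('pics/c6.png',cv2.resize(t[180:260,370:450],(600,600),interpolation=2))
E
```

```text
tip [ 0.4721 -0.1883  0.1567] [0.0005] tool mm [-6.3927 -0.2257 88.0871]
body bottom [ 0.4721 -0.186   0.2271] [0.] tool mm [-4.0816 -0.0633 17.6755]
hole [ 0.4684 -0.1936  0.1023] [0.0009] tool mm [-11.566   -4.1144 142.4479]
[ 0.4688 -0.1926  0.104 ]
```

View pics/c6.png

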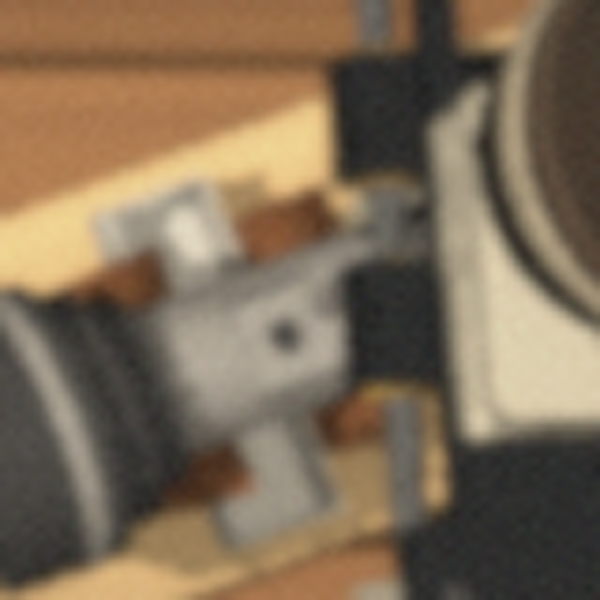

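The close view shows the hub hole at (276,208.7) and the stem end centred near (280,222). The tip tilts about 1.9° toward tool −x. I'll correct the tilt and go just above the hole.

```bash
python3 -m creep '[{"linear":[-0.003,-0.002,0],"rotation":[0,0.011,0]},{"linear":[-0.004,-0.0017,0.003],"rotation":[0,0.011,0]},{"linear":[-0.0018,0,0.006],"rotation":[0,0.011,0]},{"linear":[0,0,0.01],"rotation":[0,0,0]},{"linear":[0,0,0.01],"rotation":[0,0,0]},{"linear":[0,0,0.008],"rotation":[0,0,0]},{"linear":[0,0,0.004],"rotation":[0,0,0]},{"linear":[0,0,0.001],"rotation":[0,0,0]}]'
python3 -m creep '[{"linear":[0,0,0],"rotation":[0,0,0]},{"linear":[0,0,0],"rotation":[0,0,0]},{"linear":[0,0,0],"rotation":[0,0,0]},{"linear":[0,0,0],"rotation":[0,0,0]},{"linear":[0,0,0],"rotation":[0,0,0]},{"linear":[0,0,0],"rotation":[0,0,0]},{"linear":[0,0,0],"rotation":[0,0,0]},{"linear":[0,0,0],"rotation":[0,0,0]}]'
python3 -c "
from h import *
np.set_printoptions(precision=4,suppress=True)
snap('wrist','w5.png');snap('scene','s5.png')
s=get_state();R=rot(s['tool_rot']);p=s['ee_pos'];tip=p+R@[-.0064,-.0002,.088]
print(s['ee_pos'],tip,R)
for n,f in(('wrist','w5.png'),('scene','s5.png')):print(n,proj(tip,n,f),proj([.4688,-.1926,.104],n,f))
w=cv2.imread('pics/w5.png');sc=cv2.imread('pics/s5.png')
q=proj(tip,'scene').astype(int);print(q)
o=np.hstack([cv2.resize(w[180:255,255:305],(400,600),interpolation=2),cv2.resize(sc[q[1]-50:q[1]+25,q[0]-25:q[0]+25],(400,600),interpolation=2)]);cv2.imwrite('pics/c7.png',o)"
```

```text
time_s: 9.17
ee_pos: [0.4676, -0.1898, 0.2013]
tool_rot: [-0.013, 0.695, 0.719, 0.011]
ft_force: [0.3, -0.2, -0.7]
finger_gap: 0.0132
gripper_force: 39.9
time_s: 9.83
ee_pos: [0.4683, -0.1903, 0.2027]
tool_rot: [-0.012, 0.695, 0.719, 0.011]
ft_force: [-0.2, -1.0, -1.7]
finger_gap: 0.0132
gripper_force: 39.9
[ 0.4683 -0.1903  0.2027] [ 0.4682 -0.1938  0.1145] [[-0.0335  0.9994 -0.0011]
 [ 0.9989  0.0335  0.0329]
 [ 0.033   0.     -0.9995]]
wrist [279.9877 222.0782] [280.9387 216.7508]
scene [135.4124 289.0377] [137.8024 293.9259]
[135 289]
```

View pics/c7.png

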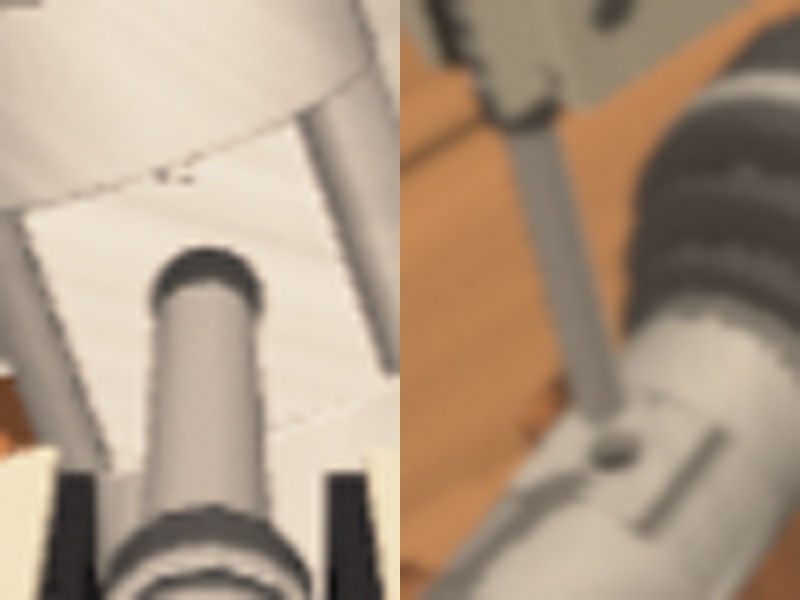

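```bash
python3 - <<'E'
from h import *
np.set_printoptions(precision=4,suppress=True)
f='w5.png'
T,r=tri([('wrist',f,(280.9,221.75)),('scene',None,(135-25+600/8-50,289-50+411/8))])
H,r2=tri([('wrist',f,(280.9,217.6)),('scene',None,(135-25+614/8-50,289-50+452/8))])
print(T,r,H,r2)
Tz=atz(280.9,221.75,.1145,'wrist',f);Hz=atz(280.9,217.6,.104,'wrist',f);print(Tz,Hz,(Hz-Tz)*1e3)
Ts=atz(135-25+600/8-50,289-50+411/8,.1145,'scene');Hs=atz(135-25+614/8-50,289-50+452/8,.104,'scene');print(Ts,Hs,(Hs-Ts)*1e3)
E
```

```text
[ 0.4685 -0.1945  0.1126] [0.0007] [ 0.4686 -0.1941  0.1019] [0.0006]
[ 0.4688 -0.1935  0.1145] [ 0.4688 -0.1932  0.104 ] [ -0.0068   0.3049 -10.5   ]
[ 0.4698 -0.1956  0.1145] [ 0.4702 -0.1953  0.104 ] [  0.3133   0.3226 -10.5   ]
```

```bash
python3 -m creep '[{"linear":[0.0003,0.0001,0.001],"rotation":[0,0,0]},{"linear":[0,0,0.001],"rotation":[0,0,0]},{"linear":[0,0,0.001],"rotation":[0,0,0]},{"linear":[-0.0001,0,0.001],"rotation":[0,0,0]},{"linear":[0,0,0.001],"rotation":[0,0,0]},{"linear":[0,0,0.001],"rotation":[0,0,0]},{"linear":[-0.0001,0,0.001],"rotation":[0,0,0]},{"linear":[0,0,0.001],"rotation":[0,0,0]}]'
python3 -m creep '[{"linear":[0,0,0.0005],"rotation":[0,0,0]},{"linear":[0,0,0.0005],"rotation":[0,0,0]},{"linear":[0,0,0.0005],"rotation":[0,0,0]},{"linear":[-0.0001,0,0.0005],"rotation":[0,0,0]},{"linear":[0,0,0.0005],"rotation":[0,0,0]},{"linear":[0,0,0.0005],"rotation":[0,0,0]},{"linear":[0,0,0.0005],"rotation":[0,0,0]},{"linear":[0,0,0.0005],"rotation":[0,0,0]}]'
```

```text
time_s: 10.6
ee_pos: [0.4683, -0.19, 0.1945]
tool_rot: [-0.012, 0.695, 0.719, 0.011]
ft_force: [-0.3, 0.3, -1.0]
finger_gap: 0.0133
gripper_force: 39.9
time_s: 11.27
ee_pos: [0.4683, -0.1899, 0.1906]
tool_rot: [-0.012, 0.695, 0.719, 0.011]
ft_force: [0.6, -0.2, -1.6]
finger_gap: 0.0131
gripper_force: 39.9
```

```bash
for i in 1; do python3 -m creep '[{"linear":[0,0,0.0005],"rotation":[0,0,0]},{"linear":[0,0,0.0005],"rotation":[0,0,0]},{"linear":[0,0,0.0005],"rotation":[0,0,0]},{"linear":[-0.0001,0,0.0005],"rotation":[0,0,0]},{"linear":[0,0,0.0005],"rotation":[0,0,0]},{"linear":[0,0,0.0005],"rotation":[0,0,0]},{"linear":[0,0,0.0005],"rotation":[0,0,0]},{"linear":[0,0,0.0005],"rotation":[0,0,0]}]'; done
```

```text
time_s: 11.93
ee_pos: [0.4683, -0.1899, 0.1866]
tool_rot: [-0.012, 0.695, 0.719, 0.011]
ft_force: [0.3, 0.7, -1.4]
finger_gap: 0.0134
gripper_force: 39.9
```

```bash
python3 -m creep '[{"linear":[0,0,0.0005],"rotation":[0,0,0]},{"linear":[0,0,0.0005],"rotation":[0,0,0]},{"linear":[0,0,0.0005],"rotation":[0,0,0]},{"linear":[-0.0001,0,0.0005],"rotation":[0,0,0]},{"linear":[0,0,0.0005],"rotation":[0,0,0]},{"linear":[0,0,0.0005],"rotation":[0,0,0]},{"linear":[0,0,0.0005],"rotation":[0,0,0]},{"linear":[0,0,0.0005],"rotation":[0,0,0]}]'
```

```text
time_s: 12.6
ee_pos: [0.4687, -0.19, 0.1837]
tool_rot: [-0.011, 0.695, 0.719, 0.012]
ft_force: [-3.3, 0.3, 9.7]
finger_gap: 0.013
gripper_force: 39.9
```

```bash
python3 -m creep '[{"linear":[0,0,0.0003],"rotation":[0,0,0]},{"linear":[0,0,0.0003],"rotation":[0,0,0]},{"linear":[0,0,0.0003],"rotation":[0,0,0]},{"linear":[-0.0001,0,0.0003],"rotation":[0,0,0]},{"linear":[0,0,0.0003],"rotation":[0,0,0]},{"linear":[0,0,0.0003],"rotation":[0,0,0]},{"linear":[0,0,0.0003],"rotation":[0,0,0]},{"linear":[0,0,0.0003],"rotation":[0,0,0]}]'
```

```text
time_s: 13.27
ee_pos: [0.4687, -0.19, 0.1813]
tool_rot: [-0.011, 0.695, 0.719, 0.012]
ft_force: [-2.6, 0.8, 11.2]
finger_gap: 0.0135
gripper_force: 39.9
```

```bash
for i in 1; do python3 -m creep '[{"linear":[0,0,0.0006],"rotation":[0,0,0]},{"linear":[0,0,0.0006],"rotation":[0,0,0]},{"linear":[-0.0001,0,0.0006],"rotation":[0,0,0]},{"linear":[0,0,0.0006],"rotation":[0,0,0]},{"linear":[0,0,0.0006],"rotation":[0,0,0]},{"linear":[-0.0001,0,0.0006],"rotation":[0,0,0]},{"linear":[0,0,0.0006],"rotation":[0,0,0]},{"linear":[0,0,0.0006],"rotation":[0,0,0]}]'; done
```

```text
time_s: 13.93
ee_pos: [0.4686, -0.19, 0.1764]
tool_rot: [-0.011, 0.695, 0.719, 0.012]
ft_force: [-3.5, -0.3, 9.9]
finger_gap: 0.0135
gripper_force: 39.9
```

```bash
for i in 1; do python3 -m creep '[{"linear":[0,0,0.0006],"rotation":[0,0,0]},{"linear":[0,0,0.0006],"rotation":[0,0,0]},{"linear":[-0.0001,0,0.0006],"rotation":[0,0,0]},{"linear":[0,0,0.0006],"rotation":[0,0,0]},{"linear":[0,0,0.0006],"rotation":[0,0,0]},{"linear":[-0.0001,0,0.0006],"rotation":[0,0,0]},{"linear":[0,0,0.0006],"rotation":[0,0,0]},{"linear":[0,0,0.0006],"rotation":[0,0,0]}]'; done
```

```text
time_s: 14.6
ee_pos: [0.4686, -0.1901, 0.1716]
tool_rot: [-0.011, 0.695, 0.719, 0.012]
ft_force: [-3.2, 0.4, 10.4]
finger_gap: 0.013
gripper_force: 39.9
```

```bash
for i in 1; do python3 -m creep '[{"linear":[0,0,0.0008],"rotation":[0,0,0]},{"linear":[0,0,0.0008],"rotation":[0,0,0]},{"linear":[-0.0001,0,0.0008],"rotation":[0,0,0]},{"linear":[0,0,0.0008],"rotation":[0,0,0]},{"linear":[0,0,0.0008],"rotation":[0,0,0]},{"linear":[-0.0001,0,0.0008],"rotation":[0,0,0]},{"linear":[0,0,0.0008],"rotation":[0,0,0]},{"linear":[0,0,0.0008],"rotation":[0,0,0]}]'; done
```

```text
time_s: 15.27
ee_pos: [0.4686, -0.1901, 0.1652]
tool_rot: [-0.011, 0.695, 0.719, 0.011]
ft_force: [-2.9, -0.2, 10.9]
finger_gap: 0.0132
gripper_force: 39.9
```

```bash
for i in 1; do python3 -m creep '[{"linear":[0,0,0.0008],"rotation":[0,0,0]},{"linear":[0,0,0.0008],"rotation":[0,0,0]},{"linear":[-0.0001,0,0.0008],"rotation":[0,0,0]},{"linear":[0,0,0.0008],"rotation":[0,0,0]},{"linear":[0,0,0.0008],"rotation":[0,0,0]},{"linear":[-0.0001,0,0.0008],"rotation":[0,0,0]},{"linear":[0,0,0.0008],"rotation":[0,0,0]},{"linear":[0,0,0.0008],"rotation":[0,0,0]}]'; done
```

```text
time_s: 15.93
ee_pos: [0.4684, -0.1902, 0.1587]
tool_rot: [-0.011, 0.695, 0.719, 0.011]
ft_force: [-4.8, 0.2, 10.2]
finger_gap: 0.0129
gripper_force: 39.9
```

```bash
for i in 1; do python3 -m creep '[{"linear":[0,0,0.0006],"rotation":[0,0,0]},{"linear":[0,0,0.0006],"rotation":[0,0,0]},{"linear":[-0.0001,0,0.0006],"rotation":[0,0,0]},{"linear":[0,0,0.0006],"rotation":[0,0,0]},{"linear":[0,0,0.0006],"rotation":[0,0,0]},{"linear":[-0.0001,0,0.0006],"rotation":[0,0,0]},{"linear":[0,0,0.0006],"rotation":[0,0,0]},{"linear":[0,0,0.0006],"rotation":[0,0,0]}]'; done
```

```text
time_s: 16.6
ee_pos: [0.4681, -0.1902, 0.1528]
tool_rot: [-0.012, 0.695, 0.719, 0.011]
ft_force: [-2.9, -1.6, 0.8]
finger_gap: 0.0131
gripper_force: 39.9
```

```bash
for i in 1; do python3 -m creep '[{"linear":[0,0,0.0006],"rotation":[0,0,0]},{"linear":[0,0,0.0006],"rotation":[0,0,0]},{"linear":[-0.0001,0,0.0006],"rotation":[0,0,0]},{"linear":[0,0,0.0006],"rotation":[0,0,0]},{"linear":[0,0,0.0006],"rotation":[0,0,0]},{"linear":[-0.0001,0,0.0006],"rotation":[0,0,0]},{"linear":[0,0,0.0006],"rotation":[0,0,0]},{"linear":[0,0,0],"rotation":[0,0,0]}]'; done; python3 -c "
from h import *
w=snap('wrist','w6.png')[1];s=snap('scene','s6.png')[1]"
```

```text
time_s: 17.27
ee_pos: [0.4681, -0.1901, 0.1487]
tool_rot: [-0.012, 0.695, 0.719, 0.011]
ft_force: [-4.3, -1.8, -0.5]
finger_gap: 0.013
gripper_force: 39.9
```

The axial force has dropped to zero, so the pin is free. I'll withdraw straight up.

```bash
python3 -m creep '[{"linear":[0.0001,0,-0.003],"rotation":[0,0,0]},{"linear":[0.0002,0,-0.006],"rotation":[0,0,0]},{"linear":[0.0002,0,-0.007],"rotation":[0,0,0]},{"linear":[0.0003,0,-0.008],"rotation":[0,0,0]},{"linear":[0.0003,0,-0.008],"rotation":[0,0,0]},{"linear":[0.0003,0,-0.008],"rotation":[0,0,0]},{"linear":[0.0003,0,-0.008],"rotation":[0,0,0]},{"linear":[0.0003,0,-0.008],"rotation":[0,0,0]}]'
python3 -m creep '[{"linear":[0.0003,0,-0.009],"rotation":[0,0,0]},{"linear":[0.0003,0,-0.01],"rotation":[0,0,0]},{"linear":[0.0003,0,-0.01],"rotation":[0,0,0]},{"linear":[0.0003,0,-0.01],"rotation":[0,0,0]},{"linear":[0.01,0,-0.006],"rotation":[0,0,0]},{"linear":[0.02,0.003,0],"rotation":[0,0,0]},{"linear":[0.03,0.004,0.001],"rotation":[0,0,0]},{"linear":[0.035,0.006,0.001],"rotation":[0,0,0]}]'
python3 -m creep '[{"linear":[0.035,0.006,0.001],"rotation":[0,0,0]},{"linear":[0.035,0.006,0.001],"rotation":[0,0,0]},{"linear":[0.035,0.006,0.001],"rotation":[0,0,0]},{"linear":[0.035,0.006,0.001],"rotation":[0,0,0]},{"linear":[0.035,0.006,0.001],"rotation":[0,0,0]},{"linear":[0.035,0.006,0.001],"rotation":[0,0,0]},{"linear":[0.03,0.005,0.001],"rotation":[0,0,0]},{"linear":[0.02,0.003,0],"rotation":[0,0,0]}]'
python3 -c "
from h import *
np.set_printoptions(precision=4,suppress=True)
s=get_state();R=rot(s['tool_rot']);print(s['ee_pos']+R@[-.0064,-.0002,.088],R)"
```

```text
time_s: 18.03
ee_pos: [0.4692, -0.1895, 0.2063]
tool_rot: [-0.011, 0.695, 0.719, 0.012]
ft_force: [0.5, 0.6, -2.1]
finger_gap: 0.0134
gripper_force: 39.9
time_s: 18.7
ee_pos: [0.4778, -0.0946, 0.2514]
tool_rot: [-0.012, 0.696, 0.718, 0.011]
ft_force: [1.4, 0.3, -1.2]
finger_gap: 0.0136
gripper_force: 39.9
time_s: 19.37
ee_pos: [0.5125, 0.1712, 0.2531]
tool_rot: [-0.013, 0.694, 0.72, 0.012]
ft_force: [0.3, 0.1, -0.9]
finger_gap: 0.0133
gripper_force: 39.9
[0.5124 0.1679 0.1649] [[-0.037   0.9993 -0.0013]
 [ 0.9987  0.037   0.0347]
 [ 0.0347  0.     -0.9994]]
```

```bash
python3 -m creep '[{"linear":[0.008,0.004,0],"rotation":[0,0,0]},{"linear":[0.008,0.004,0.008],"rotation":[0,0,0]},{"linear":[0.006,0.002,0.014],"rotation":[0,0,0]},{"linear":[0.004,0,0.018],"rotation":[0,0,0]},{"linear":[0,0,0.018],"rotation":[0,0,0]},{"linear":[0,0,0.014],"rotation":[0,0,0]},{"linear":[0,0,0.008],"rotation":[0,0,0]},{"linear":[0,0,0.003],"rotation":[0,0,0]}]'
python3 -m creep '[{"linear":[0,0,0],"rotation":[0,0,0]},{"linear":[0,0,0],"rotation":[0,0,0]},{"linear":[0,0,0],"rotation":[0,0,0]},{"linear":[0,0,0],"rotation":[0,0,0]},{"linear":[0,0,0],"rotation":[0,0,0]},{"linear":[0,0,0],"rotation":[0,0,0]},{"linear":[0,0,0],"rotation":[0,0,0]},{"linear":[0,0,0],"rotation":[0,0,0]}]'
python3 -c "
from h import *
np.set_printoptions(precision=4,suppress=True)
s,w=snap('wrist','w7.png');sc=snap('scene','s7.png')[1]
R=rot(s['tool_rot']);tip=s['ee_pos']+R@[-.0064,-.0002,.088]
print(tip,proj(tip,'wrist','w7.png'),proj([.527,.202,.05],'wrist','w7.png'))
o=np.hstack([cv2.resize(w[170:270,230:330],(500,500),interpolation=2),cv2.resize(sc[240:380,100:184],(300,500),interpolation=2)]);cv2.imwrite('pics/c8.png',o[:,:,::-1])"
```

```text
time_s: 20.03
ee_pos: [0.522, 0.1942, 0.1688]
tool_rot: [-0.012, 0.696, 0.718, 0.01]
ft_force: [-0.5, -0.8, -0.9]
finger_gap: 0.0132
gripper_force: 39.9
time_s: 20.7
ee_pos: [0.5225, 0.1957, 0.1707]
tool_rot: [-0.012, 0.695, 0.719, 0.012]
ft_force: [-0.4, -0.1, -0.8]
finger_gap: 0.0133
gripper_force: 39.9
[0.5224 0.1923 0.0825] [280.0065 222.1461] [286.371 199.413]
```

View pics/c8.png

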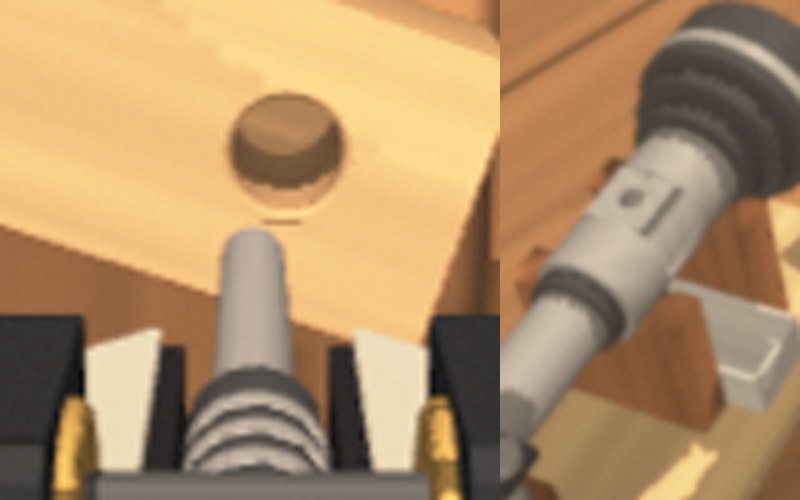

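The wrist view shows the rack hole at (287,200.4) and the tip at (280.6,222). In the scene view the pin isn't visible and the hub hole looks open.

```bash
python3 -c "
from h import *
H=atz(287.2,200.4,.05,'wrist','w7.png');T=atz(280.6,222,.0825,'wrist','w7.png');R=rot(get_state()['tool_rot']);print(H,T,R.T@(np.array([H[0]-T[0],H[1]-T[1],0]))*1e3)"
python3 -m creep '[{"linear":[0.003,0.002,0],"rotation":[0,0,0]},{"linear":[0.004,0.002,0],"rotation":[0,0,0]},{"linear":[0.0015,0.001,0.002],"rotation":[0,0,0]},{"linear":[-0.0002,0,0.006],"rotation":[0,0,0]},{"linear":[-0.0003,0,0.008],"rotation":[0,0,0]},{"linear":[-0.0003,0,0.008],"rotation":[0,0,0]},{"linear":[-0.0002,0,0.006],"rotation":[0,0,0]},{"linear":[0,0,0.002],"rotation":[0,0,0]}]'
```

```text
[0.52767333 0.20123992 0.05      ] [0.52284937 0.19237756 0.0825    ] [8.69102306 5.11826404 0.28553418]
time_s: 21.47
ee_pos: [0.5263, 0.2038, 0.1371]
tool_rot: [-0.012, 0.695, 0.719, 0.01]
ft_force: [0.3, -0.8, -1.3]
finger_gap: 0.013
gripper_force: 39.9
```

```bash
python3 -m creep '[{"linear":[-0.0001,0.0005,0.004],"rotation":[0,0,0]},{"linear":[-0.0003,0,0.007],"rotation":[0,0,0]},{"linear":[-0.0003,0,0.007],"rotation":[0,0,0]},{"linear":[-0.0003,0,0.007],"rotation":[0,0,0]},{"linear":[-0.0002,0,0.006],"rotation":[0,0,0]},{"linear":[-0.0001,0,0.004],"rotation":[0,0,0]},{"linear":[0,0,0.003],"rotation":[0,0,0]},{"linear":[0,0,0.001],"rotation":[0,0,0]}]'
python3 -m creep '[{"linear":[0,0,0.001],"rotation":[0,0,0]},{"linear":[0,0,0.001],"rotation":[0,0,0]},{"linear":[0,0,0],"rotation":[0,0,0]},{"linear":[0,0,0],"rotation":[0,0,0]},{"linear":[0,0,0],"rotation":[0,0,0]},{"linear":[0,0,0],"rotation":[0,0,0]},{"linear":[0,0,0],"rotation":[0,0,0]},{"linear":[0,0,0],"rotation":[0,0,0]}]'
```

```text
time_s: 22.13
ee_pos: [0.5274, 0.2044, 0.0992]
tool_rot: [-0.012, 0.695, 0.719, 0.011]
ft_force: [0.0, 0.6, -1.8]
finger_gap: 0.0133
gripper_force: 39.9
time_s: 22.8
ee_pos: [0.5277, 0.2045, 0.0978]
tool_rot: [-0.012, 0.695, 0.719, 0.012]
ft_force: [0.3, -0.3, -2.0]
finger_gap: 0.0129
gripper_force: 39.9
```

```bash
python3 -m creep '[{"linear":[0,0,0.001],"rotation":[0,0,0]},{"linear":[0,0,0.001],"rotation":[0,0,0]},{"linear":[0,0,0.001],"rotation":[0,0,0]},{"linear":[0,0,0.0005],"rotation":[0,0,0]},{"linear":[0,0,0],"rotation":[0,0,0]},{"linear":[0,0,0],"rotation":[0,0,0]},{"linear":[0,0,0],"rotation":[0,0,0]},{"linear":[0,0,0],"rotation":[0,0,0]}]'
python3 -m creep '[{"linear":[0,0,0],"rotation":[0,0,0]},{"linear":[0,0,0],"rotation":[0,0,0]},{"linear":[0,0,0],"rotation":[0,0,0]},{"linear":[0,0,0],"rotation":[0,0,0]},{"linear":[0,0,0],"rotation":[0,0,0]},{"linear":[0,0,0],"rotation":[0,0,0]},{"linear":[0,0,0],"rotation":[0,0,0]},{"linear":[0,0,0],"rotation":[0,0,0]}]' -0.1 20
python3 -m creep '[{"linear":[0,0,-0.004],"rotation":[0,0,0]},{"linear":[0,0,-0.01],"rotation":[0,0,0]},{"linear":[0,0,-0.018],"rotation":[0,0,0]},{"linear":[0,0,-0.02],"rotation":[0,0,0]},{"linear":[0,0,-0.02],"rotation":[0,0,0]},{"linear":[0,0,-0.02],"rotation":[0,0,0]},{"linear":[0,0,-0.02],"rotation":[0,0,0]},{"linear":[0,0,-0.01],"rotation":[0,0,0]}]'
python3 -m creep '[{"linear":[-0.01,0,-0.01],"rotation":[0,0,0]},{"linear":[-0.03,0,-0.01],"rotation":[0,0,0]},{"linear":[-0.04,0,-0.01],"rotation":[0,0,0]},{"linear":[-0.03,0,-0.01],"rotation":[0,0,0]},{"linear":[-0.01,0,0],"rotation":[0,0,0]},{"linear":[0,0,0],"rotation":[0,0,0]},{"linear":[0,0,0],"rotation":[0,0,0]},{"linear":[0,0,0],"rotation":[0,0,0]}]'
python3 -c "
from h import *
t=snap('top','t9.png')[1];s=snap('scene','s9.png')[1]
o=np.hstack([cv2.resize(s[160:250,290:360],(400,514),interpolation=2),cv2.resize(s[280:370,125:195],(400,514),interpolation=2)]);cv2.imwrite('pics/c9.png',o[:,:,::-1])"
```

```text
time_s: 23.47
ee_pos: [0.5277, 0.2046, 0.0943]
tool_rot: [-0.012, 0.695, 0.719, 0.011]
ft_force: [0.3, -0.1, -0.5]
finger_gap: 0.0133
gripper_force: 39.9
time_s: 24.13
ee_pos: [0.5276, 0.2046, 0.0943]
tool_rot: [-0.012, 0.695, 0.719, 0.011]
ft_force: [0.6, 0.2, 1.2]
finger_gap: 0.0503
gripper_force: 0.0
time_s: 24.8
ee_pos: [0.5286, 0.2012, 0.2196]
tool_rot: [-0.011, 0.695, 0.719, 0.013]
ft_force: [-0.1, -0.3, 0.2]
finger_gap: 0.0506
gripper_force: 0.0
time_s: 25.47
ee_pos: [0.5313, 0.0806, 0.2518]
tool_rot: [-0.012, 0.695, 0.719, 0.011]
ft_force: [0.3, 0.4, -0.0]
finger_gap: 0.0508
gripper_force: 0.0
```

View pics/c9.png

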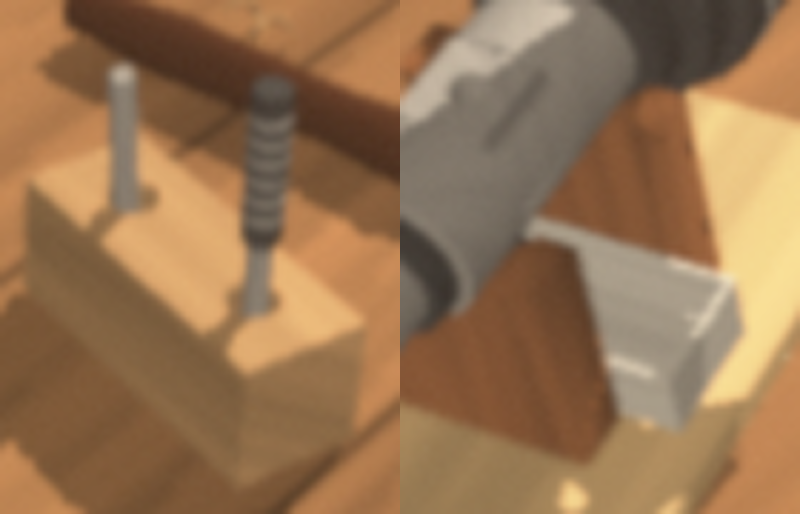

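The punch stands released in its rack hole at about (255,300) in the crop, and the centre punch is unmoved. The visible end of the tin at (660,320) is empty, so the pin should be lying hidden under the hub.

```bash
python3 -c "
from cell import *
print(finish_job())"
```

```text
the job is handed in; nothing more can be done
None
```

I pressed the pin out of the hub (about 12 N measured at the wrist) and stood the punch back in its rack hole, then handed the job in without a verdict; the pin in the tin was never seen, only inferred from the push force falling to zero at full depth.

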